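# Vent the vacuum desiccator and take its lid off

## Robot

A 6-joint arm with a two-finger parallel gripper is mounted at the origin on the work surface. World frame = base frame: x ahead of the robot, y to its left, z up, the work surface at z = 0. Lengths are in m, angles in rad, forces in N, time in s.
With the tool pointing down it reaches from about 0.275 to 0.975 m from the base axis. Payload 8.4 kg.
Tool frame: the origin (TCP) lies on the mounting face of the last link; the fingertips stand 190 mm ahead of it and the grasp point (between the pads) lies 171 mm ahead of it (ctrl.tips_ahead is the distance from the TCP to the fingertips, in m); x points along the fingers, y is the direction in which the jaws open and shut, and the axes are right-handed (so a half turn about x gives the same grasp; the last joint's range is limited). The gripper opens to 92 mm and grips with 3 to 60 N. Pads are 20 mm wide; open, the fingers measure 128 mm over their backs; the gripper's body (75 mm by 189 mm) begins 69 mm behind the grasp point.
Start: joints at [1.145, 0.353, 1.633, -0, 1.155, -0.002], TCP at [0.257, 0.57, 0.405] pointing down, gripper open.
Joint ranges: [-2.63, 2.63], [-0.92, 2.1], [0.06, 2.66], [-1.3, 4.44], [0, 2.69], [-3.02, 3.02]. Speed limits (rad/s): [2.22, 2.22, 2.79, 3.14, 3.14, 3.14].

## Interface

Orientations are given as a rotation vector (axis times angle).
In Python, from workcell import status, vision, order, ctrl gives the robot as it stands. The module is installed in compiled form; this text tells all that it offers.
- The arm moves only by the shell command python3 -m pendant 'ROWS' [FORCE]. ROWS is JSON, a list of rows, each a list of 5 numbers: the shift along the tool's x, y, z in cm, then the turn about the tool's x in degrees, then the closure, from 0 (fully open) to 1 (shut). In form: [[x, y, z, yaw, claw], ...]. A call has 1 to 10 rows; each row is the pose to reach, as a shift and turn from the pose commanded when the call began, along the tool's axes at that moment; what a row does not reach only later rows make up. A row lasts 1/12 s, in which the tool goes at most 41.7 mm and 7.16 degrees, less where a joint would pass 70% of its speed; a pose out of reach is approached as far as the arm can. A call with a gripper value outside its range is refused whole. The fingers move at their own pace and stop on an object; FORCE is the grip in N (left out, the last holds). Time passes only in rows, so rows that repeat a pose let the fingers close. It gives the time, the measured TCP pose, the force and the opening at its end, in the units of the state.
- status.read_state(): the state, without advancing time (a new reading comes with each control period).
- vision.get_image(name): name is "scene" or "top" or "wrist"; returns a dict with "color" (384x512x3 uint8, red, green, blue), "intrinsics" (3x3 intrinsics, pixels), "world_to_cam" (4x4, takes a point from world to camera coordinates). Camera axes: x right, y down, z forward; pixel columns grow to the right and rows downward; lengths in m; the calibration is good to about 2 mm. A picture is of the moment at which its call begins. There is no depth.
- order.job_done(): hands the job in, once; it reports no verdict.
Trained networks look in the newest picture that a camera, given by its name, has taken for a name from the list of things; names that differ only in an ending like _2 or _b are one class to them, and where a whole thing is asked for, a point or a joint stands for the part that bears it (a point fixed in the world has none). Each returns a list of dicts, best first, with "conf" (0 to 1); they miss things now and then, are a little off and sometimes report something else, mostly with a low value. They report only what shows in the picture. A call takes as long as a camera call. They do not tell look-alikes from the thing itself.
- vision.search_frame(camera, name): "centre" ([x, y, z] in m, in world coordinates, good to about 4 mm: the middle of the surface that is visible of it).
- vision.trace(camera, name): "region" (384x512 bool, what is visible of it).
- vision.spot_point(camera, name): "centre" ([x, y, z] in m, in world coordinates, good to about 4 mm: a listed point, or the origin of a listed thing).
The state is a dict: "time_s": time; "joints": joint angles; "joint_vel": joint speeds; "joint_torque": joint torques, N m; "tcp_pos": TCP position; "orientation": TCP orientation; "ft_force": force on the tool from outside, world axes, zero at the start; "moment": the same for the moment, N m; "finger_gap": finger opening in m.
Only numpy, scipy, OpenCV 4.12 (cv2) and the standard library are available. Lean on these libraries where they do the work, as an engineer would, in place of code of your own. Each camera call takes 0.05 s, during which the arm holds its last target.

## Task

Vent the vacuum desiccator: with the lid still seated, turn the tap on its lid anticlockwise until it stops, fully open. Then lift the lid straight off by its knob and set it down gently, rim down, on the middle of the grey rubber mat, leaving the tap open and the small vial, the sample jar and the spatula that stand and lie about where they are.

Things in the scene. Friction and masses are not known exactly. Their poses are not given: they have to be found in the camera images.
- tap (a joint): Vent tap on the lid, hinge in rad: 0 closed, 2.2 the open stop; starts at 0 to 0.3. Grows as the handle turns anticlockwise, seen from outside looking along its axis at the lid (+ about tap_grip's z). Friction 0.1 N m; stays where left; resists firmly at the stop. The vacuum holds the lid fast until about 1.5; surely vented from 1.8.
- tap_grip (a point): Grip point on the axis of the tap handle, a white flat bar 44 mm long (x), 10 thick (y), 32 tall (z); it turns with the tap. z is the tap's axis, pointing outwards, leaning 30 degrees from vertical over the lid's edge, towards the robot's right. The bar reaches 12 mm above this point and 20 mm below; then 4 mm of thin stem, then a boss 20 mm in diameter.
- lid_knob (a point): Centre of the round white knob on the lid's top, 32 mm in diameter, 23 mm tall, its top 12 mm above this point; on the lid's axis, 96 mm above its rim. Axes are the lid's: z up, -x towards the tap (its grip point is 91 mm out and 9 mm lower), y towards the ears.
- lid_rim (a point): Centre of the lid's underside. Lid: clear dome, white flange 166 mm in diameter, 76 mm high without knob, 0.35 to 0.6 kg, two ears at +y and -y reaching 97 mm out. The ears sit in open-topped forks 12 mm deep on the base: lift straight up 15 mm or more before going sideways. Axes are the lid's; nothing sticks out below the rim.
- lid: The loose lid with its tap; same origin and axes as lid_rim.
- desiccator: The desiccator's base: heavy grey plastic bowl, fixed to the bench, 172 mm in diameter (206 mm over the two ear forks), its rim 80 mm above the bench. Origin at the centre of its underside, z up; the lid at the start has the same axes.
- mat_top (a point): Centre of the upper face of the grey rubber mat, 250 x 250 mm, 4 mm thick, fixed flat on the bench.
- vial_mid (a point): Bystander: amber glass vial, 36 mm in diameter, 75 mm tall, standing; point at its middle.
- jar_mid (a point): Bystander: white sample jar, 48 mm in diameter, 58 mm tall, standing; point at its middle.
- spatula_mid (a point): Bystander: thin steel laboratory spatula, 200 mm long, 12 mm wide, lying on the bench; point at its middle.
There are look-alikes about, which are no part of the job. Leave any orange, purple or red look-alike of the desiccator alone.

How it is judged:
By the outcome, as a careful person would: the job done as asked, in the order asked, and still so for the second after the job is handed in, with the robot touching nothing.
It also fails if it takes over 72 s, if anything falls off the work surface, if the arm or the gripper's body presses on something with over 40 N, if the wrist force passes 120 N, or if a joint passes its speed limit or range.

## Working session

There is one attempt and no reset: what is moved stays moved. The work goes in short steps, Python scripts to look and compute and a shell command to move; the robot and the scene stay as the last step left them, time stands still between calls to the robot, and variables do not carry over. Pictures are saved under pics/ and viewed, and the job is handed in when it is done.

```bash
mkdir -p pics; cat > h.py <<'E'
import numpy as np, cv2
from workcell import status, vision, order, ctrl
from scipy.spatial.transform import Rotation as R
np.set_printoptions(precision=4,suppress=True)
def snap(cam,fn):
    im=vision.get_image(cam); c=im["color"][:,:,::-1].copy(); cv2.imwrite("pics/"+fn,c); return im
def proj(im,p):
    q=im["world_to_cam"]@np.append(p,1); u=im["intrinsics"]@q[:3]; return u[:2]/u[2]
E
python3 - <<'E'
from h import *
s=status.read_state(); print(s)
for c in("scene","top","wrist"):
    im=snap(c,c+"0.png")
    for n in("tap_grip","lid_knob","lid_rim","desiccator","mat_top","vial_mid","jar_mid","spatula_mid"):
        try:
            for d in vision.spot_point(c,n): print(c,n,np.array(d["centre"]),round(d["conf"],2),proj(im,d["centre"]))
        except Exception as e: print(n,e)
E
```

```text
{'time_s': 0.0, 'joints': array([ 1.1446,  0.3537,  1.6342, -0.    ,  1.1552, -0.0024]), 'joint_vel': array([ 0.0012, -0.0007, -0.0001, -0.    , -0.0014, -0.0003]), 'joint_torque': array([ -0.0039, -59.3845, -33.4215,   0.0695,   0.0235,  -0.    ]), 'tcp_pos': array([0.2569, 0.5695, 0.4039]), 'orientation': array([ 0.3313,  1.5454, -0.3335]), 'ft_force': array([1.3827, 0.2523, 0.949 ]), 'moment': array([-0.0077, -0.053 , -0.0324]), 'finger_gap': 0.09202429705692261}
scene tap_grip [0.645  0.2506 0.0027] 0.45 [271.5696 347.746 ]
scene tap_grip [ 0.6341 -0.2618  0.1764] 0.38 [184.8065 183.0257]
scene lid_knob [ 0.6367 -0.1717  0.1761] 0.65 [197.1227 200.9626]
scene desiccator [ 0.3037 -0.5742  0.0005] 0.9 [231.6756 143.8934]
scene desiccator [ 0.4507 -0.3676  0.001 ] 0.76 [223.8385 185.8887]
scene desiccator [ 0.6082 -0.5569  0.0055] 0.67 [161.9203 170.3023]
scene desiccator [ 0.6365 -0.1729 -0.0019] 0.65 [201.4253 241.5748]
scene desiccator [ 0.3574 -0.1189 -0.0015] 0.55 [284.223  219.5371]
scene mat_top [0.6489 0.2484 0.0042] 0.71 [269.8497 347.4918]
scene vial_mid [0.5919 0.0327 0.0
[... 350 characters left out ...]

top desiccator [ 0.6051 -0.5567 -0.0019] 0.66 [363.8447 163.6114]
top desiccator [ 0.3541 -0.1179 -0.0033] 0.62 [248.3399 225.3256]
top desiccator [ 0.4552 -0.3694  0.0007] 0.57 [314.9406 200.7408]
top desiccator [ 0.3053 -0.5758  0.0029] 0.55 [369.0281 241.8135]
top mat_top [0.6452 0.2502 0.0017] 0.9 [155.4044 146.9579]
top mat_top [ 0.627  -0.2616  0.1642] 0.46 [291.6057 146.6636]
top mat_top [ 0.6366 -0.1754  0.0752] 0.23 [266.1089 148.5048]
top vial_mid [0.5872 0.0327 0.0404] 0.67 [210.1451 161.6762]
top jar_mid [0.3834 0.0711 0.0298] 0.59 [197.9499 215.6819]
top spatula_mid [0.2827 0.281  0.0036] 0.49 [141.988  241.0938]
wrist spatula_mid [0.2858 0.2746 0.0053] 0.69 [ 65.7655 275.5914]
```

```bash
python3 - <<'E'
import cv2
for c in("scene","top"):
    i=cv2.imread(f"pics/{c}0.png"); cv2.imwrite(f"pics/{c}0b.png",cv2.resize(i,(800,600),interpolation=cv2.INTER_CUBIC))
i=cv2.imread("pics/top0.png"); cv2.imwrite("pics/top0c.png",cv2.resize(i[90:250,180:390],(788,600),interpolation=cv2.INTER_CUBIC))
E
```

```text
(no output)
```

View pics/scene0b.png

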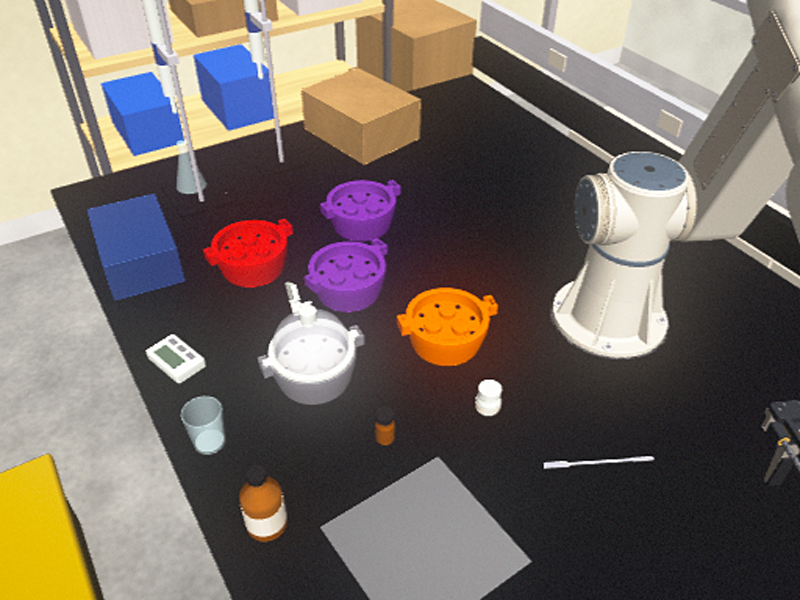

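View pics/top0b.png

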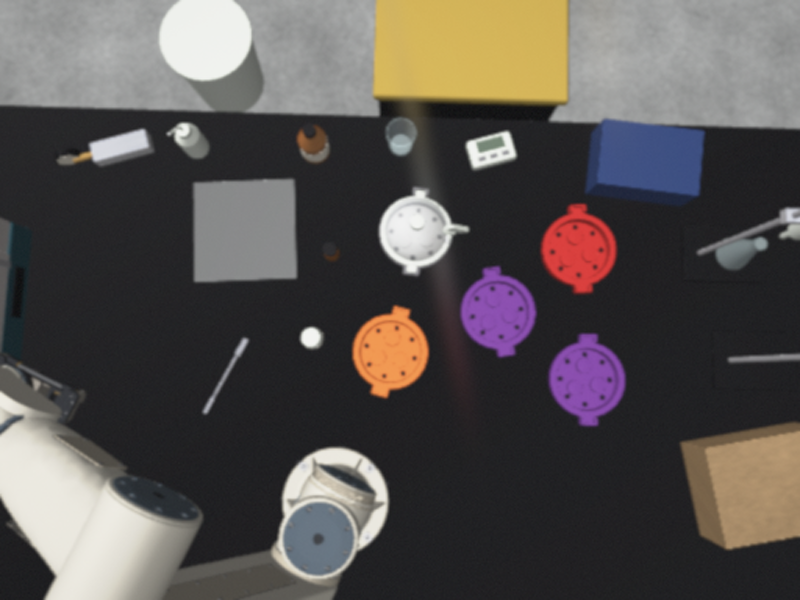

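View pics/top0c.png

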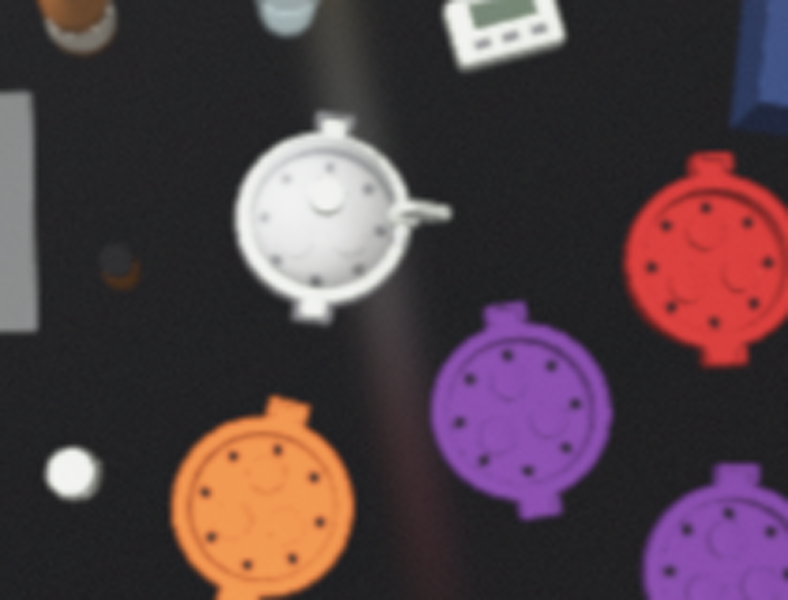

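The real (white) desiccator is at about (0.637, -0.172). Its tap points to -y and the mat is at (0.647, 0.249). The bystanders and coloured look-alikes match the network readings. Next I'll work out the tool axes and the move to view the tap from above with the wrist camera.

```bash
cat >> h.py <<'E'
def delta(target,yaw=None):
    """tool-frame shift (cm) from measured tcp to target; yaw: desired world heading (deg) of tool y"""
    s=status.read_state(); Rm=R.from_rotvec(s["orientation"]).as_matrix()
    d=Rm.T@(np.array(target)-s["tcp_pos"])*100
    h=np.degrees(np.arctan2(Rm[1,1],Rm[0,1]))
    print("tcp",s["tcp_pos"],"F",s["ft_force"],"gap",s["finger_gap"],"t",s["time_s"],"j",s["joints"])
    print("heading tool y",h,"shift cm",d)
    if yaw is not None: print("turn about x (deg), mod 180:", (-(yaw-h)+90)%180-90)
E
python3 - <<'E'
from h import *
print(R.from_rotvec(status.read_state()["orientation"]).as_matrix())
im=vision.get_image("wrist");s=status.read_state()
T=np.linalg.inv(im["world_to_cam"]); print("wrist cam pos rel tcp in tool", R.from_rotvec(s["orientation"]).as_matrix().T@(T[:3,3]-s["tcp_pos"]), T[:3,2])
delta([0.60,-0.22,0.42],83)
E
```

```text
[[-0.      0.4112  0.9115]
 [-0.0001  0.9115 -0.4112]
 [-1.     -0.0001  0.    ]]
wrist cam pos rel tcp in tool [ 0.0201 -0.0009 -0.082 ] [ 0.2647 -0.1185 -0.957 ]
tcp [0.257  0.5697 0.4047] F [-0.4654 -0.1721  0.1478] gap 0.09195290362557487 t 1.4 j [ 1.1446  0.353   1.6334 -0.      1.1552 -0.0024]
heading tool y 65.71955297979736 shift cm [ -1.5292 -57.8808  63.7397]
turn about x (deg), mod 180: -17.280447020202644
```

```bash
python3 -m pendant '[[-2,-29,32,-8,0],[-2,-29,32,-8,0],[-2,-29,32,-8,0],[-2,-29,32,-8,0],[-2,-29,32,-8,0],[-2,-29,32,-8,0],[-2,-29,32,-8,0],[-2,-29,32,-8,0],[-2,-29,32,-8,0],[-2,-29,32,-8,0]]' 5; python3 -c "
from h import *
delta([0.64,-0.23,0.43],83)"
```

```text
time_s: 2.23
tcp_pos: [0.4235, 0.1862, 0.4244]
orientation: [0.223, 1.559, -0.222]
ft_force: [0.8, 0.9, 0.3]
finger_gap: 0.0921
tcp [0.4235 0.1862 0.4244] F [0.8391 0.9127 0.2684] gap 0.09213089267384852 t 2.2333 j [ 0.411   0.0745  1.9443 -0.      1.122  -0.8759]
heading tool y 73.73332187690231 shift cm [ -0.5584 -33.8853  32.4438]
turn about x (deg), mod 180: -9.266678123097691
```

```bash
python3 -m pendant '[[0,-33,32,-9,0],[0,-33,32,-9,0],[0,-33,32,-9,0],[0,-33,32,-9,0],[0,-33,32,-9,0],[0,-33,32,-9,0],[0,-33,32,-9,0],[0,-33,32,-9,0],[0,-33,32,-9,0],[0,-33,32,-9,0]]' >/dev/null;  python3 -m pendant '[[0,-2,2,0,0],[0,-2,2,0,0],[0,-2,2,0,0],[0,-2,2,0,0]]'; python3 - <<'E'
from h import *
delta([0.63,-0.23,0.43],83)
im=snap("wrist","w1.png")
for n in("tap_grip","lid_knob","lid_rim"):
  for d in vision.spot_point("wrist",n): print(n,np.array(d["centre"]),round(d["conf"],2),proj(im,d["centre"]))
i=cv2.imread("pics/w1.png"); cv2.imwrite("pics/w1b.png",cv2.resize(i,(800,600)))
E
```

```text
time_s: 3.4
tcp_pos: [0.6319, -0.1968, 0.4236]
orientation: [0.1, 1.57, -0.099]
ft_force: [0.7, 0.0, -0.7]
finger_gap: 0.0918
tcp [ 0.6319 -0.1968  0.4236] F [ 0.6909  0.0458 -0.7328] gap 0.09175271521353529 t 3.4 j [-0.3044  0.3945  1.5289  0.0004  1.2195 -1.748 ]
heading tool y 82.70710949971735 shift cm [-0.6467 -3.3117  0.2364]
turn about x (deg), mod 180: -0.2928905002826525
tap_grip [ 0.6249 -0.2631  0.1681] 0.62 [169.2527 211.5209]
tap_grip [ 0.6367 -0.1695  0.1756] 0.61 [287.6545 214.575 ]
lid_knob [ 0.6406 -0.1726  0.1754] 0.97 [284.1542 219.5883]
```

View pics/w1b.png

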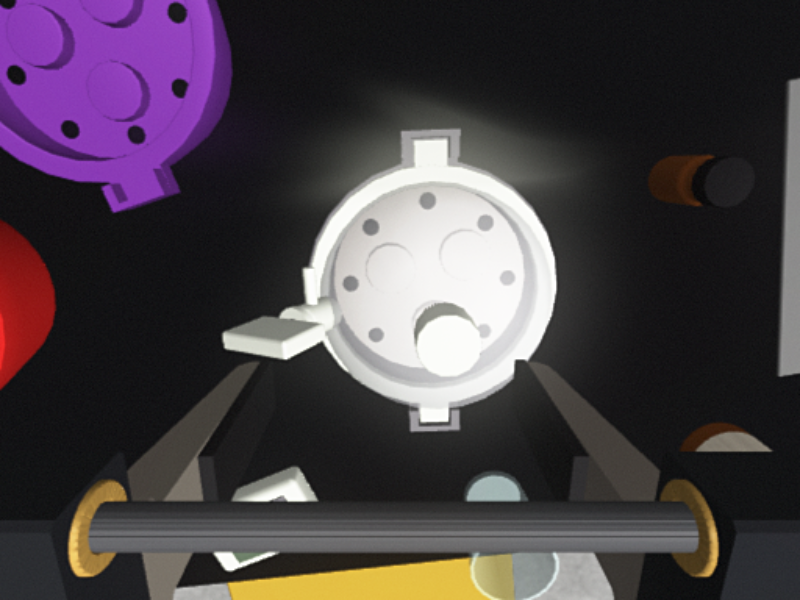

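The picture shows the white tap bar near (275, 338) lying nearly radial, the knob at (448, 340), and the ears at (430, 150) and (434, 415). Next I'll fit the bar angle by overlaying its box model on the picture.

```bash
cat >> h.py <<'E'
AZ=np.radians(-96.7)  # world heading of the lid's -x (towards tap)
ro=np.array([np.cos(AZ),np.sin(AZ),0]); zz=np.array([0,0,1.])
AX=0.5*ro+np.sqrt(.75)*zz; E1=np.sqrt(.75)*ro-0.5*zz; E2=np.cross(AX,E1)
def bar(phi): # phi rad from radial: x,y,z axes
    x=np.cos(phi)*E1+np.sin(phi)*E2; return x,np.cross(AX,x),AX
def corners(g,phi):
    x,y,z=bar(phi); return np.array([g+sx*.022*x+sy*.005*y+h*z for h in(-.02,.012) for sx,sy in((1,1),(1,-1),(-1,-1),(-1,1))])
def fitbar(im,g0,box,tag):
    """fit phi and small offset by edge/silhouette IoU in a bright mask"""
    from scipy.optimize import minimize
    c=im["color"].astype(int); u0,v0,u1,v1=box
    m=(c.min(2)>110).astype(np.uint8)
    return m
E
python3 - <<'E'
from h import *
im=vision.get_image("wrist"); c=im["color"][:,:,::-1].copy()
crop=c[150:290,120:300]; K=4
for name,phis in(("a",[None]),("b",[0.0]),("c",[0.3]),("d",[-0.3])):
    b=cv2.resize(crop,None,fx=K,fy=K,interpolation=cv2.INTER_CUBIC)
    for p in phis:
        if p is None: continue
        P=np.array([(proj(im,q)-[120,150])*K for q in corners(np.array([.6265,-.2625,.1675]),p)])
        for i in range(4):
            for a,bb in((i,(i+1)%4),(4+i,4+(i+1)%4),(i,4+i)):
                cv2.line(b,tuple(int(v) for v in P[a]),tuple(int(v) for v in P[bb]),(0,0,255) if max(a,bb)>3 and min(a,bb)>3 else (0,200,0),1)
    cv2.imwrite(f"pics/fit_{name}.png",b[100:460,:520])
r=[cv2.imread(f"pics/fit_{n}.png") for n in"abcd"]
g=np.vstack([np.hstack(r[:2]),np.hstack(r[2:])]); cv2.imwrite("pics/fit0.png",cv2.resize(g,(800,int(800*g.shape[0]/g.shape[1]))))
E
```

```text
(no output)
```

View pics/fit0.png

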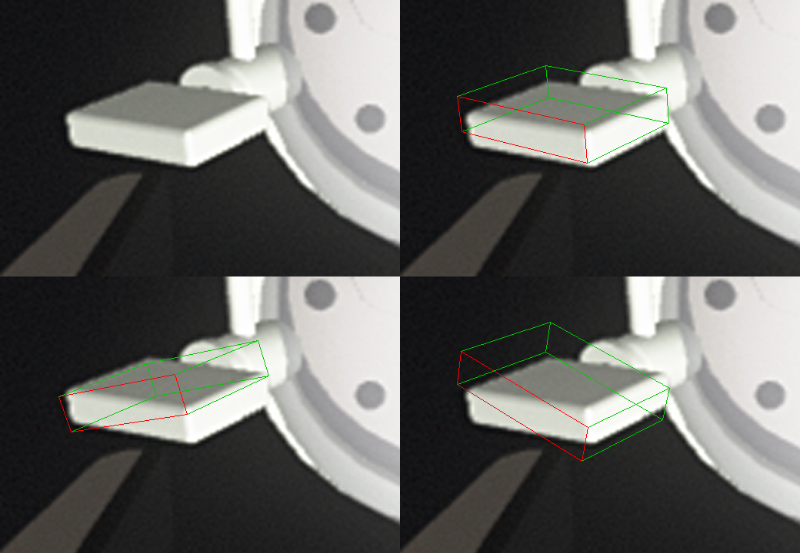

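```bash
cat >> h.py <<'E'
def fit(im,idx,px,phi0,g0=(.6265,-.2625,.1675),sg=.003):
    from scipy.optimize import least_squares
    g0=np.array(g0)
    def f(p):
        C=corners(g0+p[1:4],p[0]); return np.r_[np.concatenate([proj(im,C[i])-q for i,q in zip(idx,px)]),p[1:4]/sg]
    s=least_squares(f,[phi0,0,0,0]); print("phi",s.x[0],"g",g0+s.x[1:],"rms",np.sqrt(np.mean(s.fun[:-3]**2))); return s.x[0],g0+s.x[1:]
E
python3 - <<'E'
from h import *
im=vision.get_image("wrist")
idx=[4,5,6,7,3,2,1]; P=np.array([(72,147),(68,118),(183,128),(190,163),(265,122),(267,97),(148,82)])/.7692/4+[120,175]
fit(im,idx,P,0.05)
for d in vision.search_frame("wrist","tap_grip"): print(d)
for d in vision.spot_point("wrist","tap_grip"): print(d)
E
```

```text
phi 0.09845168587998138 g [ 0.631  -0.2637  0.1631] rms 1.0369145353656934
{'centre': [0.6219, -0.2549, 0.1706], 'conf': 0.62}
{'centre': [0.6284, -0.2618, 0.166], 'conf': 0.65}
```

```bash
python3 - <<'E'
from h import *
for p in (0,.1,.3,.6,.9,1.2,1.5,1.8,2.0,2.2,2.3,2.4):
    n=bar(p)[1]; print(p,"heading n",np.degrees(np.arctan2(n[1],n[0])),"elev",np.degrees(np.arcsin(n[2])))
n=bar(.1)[1]; delta([.629,-.2625,.40],np.degrees(np.arctan2(n[1],n[0])))
E
```

```text
0 heading n -6.699999999999999 elev 0.0
0.1 heading n -1.7339070525551414 elev 2.861205754495701
0.3 heading n 8.296998738500479 elev 8.497143505622752
0.6 heading n 23.945887146773234 elev 16.398792339705683
0.9 heading n 40.80053682656512 elev 23.058044083500455
1.2 heading n 59.123544773112364 elev 27.776225094331522
1.5 heading n 78.61875594773925 elev 29.917169362587813
1.8 heading n 98.37729987721679 elev 29.138592628218483
2.0 heading n 111.15454492121611 elev 27.042334111118137
2.2 heading n 123.34710672088795 elev 23.844024182182203
2.3 heading n 129.19409019117913 elev 21.891652820822262
2.4 heading n 134.87532598822682 elev 19.73873041508783
tcp [ 0.6322 -0.1968  0.4243] F [0.0899 0.3183 0.8228] gap 0.09223525236015936 t 3.8 j [-0.3041  0.394   1.5281  0.      1.2192 -1.7485]
heading tool y 82.75603597392096 shift cm [ 2.4273 -6.5548  0.5113]
turn about x (deg), mod 180: 84.48994302647611
```

```bash
python3 -m pendant '[[1,-6.6,0.5,84,0.55],[1,-6.6,0.5,84,0.55],[1,-6.6,0.5,84,0.55],[1,-6.6,0.5,84,0.55],[1,-6.6,0.5,84,0.55],[1,-6.6,0.5,84,0.55],[1,-6.6,0.5,84,0.55],[1,-6.6,0.5,84,0.55],[1,-6.6,0.5,84,0.55],[1,-6.6,0.5,84,0.55]]' 10 >/dev/null; python3 -c "
from h import *
delta([.629,-.2625,.40],-1.7)"
```

```text
tcp [ 0.6289 -0.2633  0.4141] F [ 1.0144 -0.1764  0.2585] gap 0.04152898249316722 t 4.6333 j [-0.3987  0.4331  1.4919  0.      1.2166 -0.5864]
heading tool y 10.754812533964628 shift cm [ 1.4054  0.0283 -0.0749]
turn about x (deg), mod 180: 12.454812533964628
```

```bash
python3 -m pendant '[[1.5,0,0,12.5,0.55],[1.5,0,0,12.5,0.55],[1.5,0,0,12.5,0.55],[1.5,0,0,12.5,0.55]]' 10; python3 - <<'E'
from h import *
delta([.629,-.2625,.348],-1.7)
im=snap("wrist","w2.png")
for d in vision.spot_point("wrist","tap_grip"): print(d)
i=cv2.imread("pics/w2.png"); cv2.imwrite("pics/w2b.png",cv2.resize(i,(800,600)))
E
```

```text
time_s: 4.97
tcp_pos: [0.629, -0.2634, 0.3991]
orientation: [1.225, 1.199, -1.225]
ft_force: [-0.3, -0.7, 0.1]
finger_gap: 0.0414
tcp [ 0.629  -0.2634  0.3991] F [-0.252  -0.7016  0.0899] gap 0.04139618954022358 t 4.9667 j [-0.3987  0.4455  1.5066 -0.      1.1894 -0.3776]
heading tool y -1.211000794827231 shift cm [ 5.1082  0.0028 -0.0855]
turn about x (deg), mod 180: 0.4889992051727745
{'centre': [0.6267, -0.2622, 0.1629], 'conf': 0.65}
```

View pics/w2b.png

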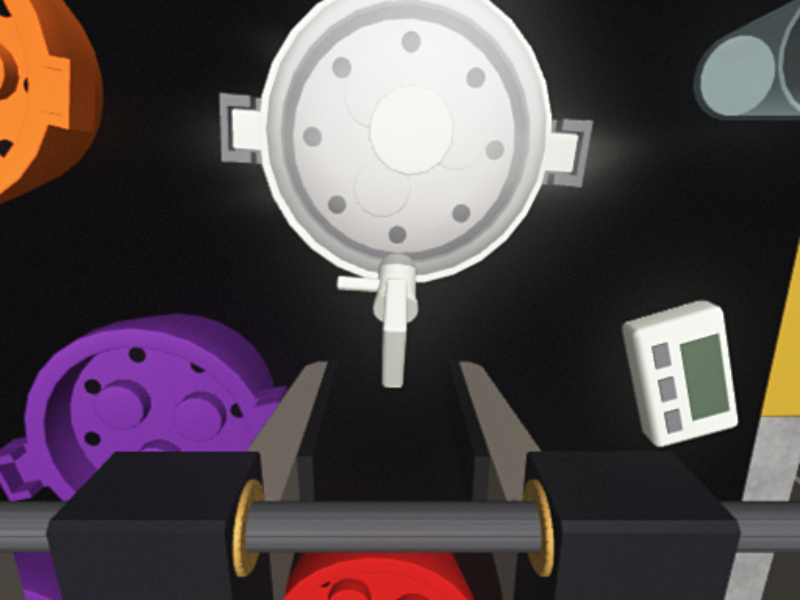

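```bash
python3 -m pendant '[[2.6,0,0,0,0.55],[5,0,0,0,0.55],[5,0,0,0,0.55],[5,0,0,0,0.55],[5,0,0,0,1],[5,0,0,0,1],[5,0,0,0,1],[5,0,0,0,1],[5,0,0,0,1],[5,0,0,0,1]]' 8; python3 - <<'E'
from h import *
delta([.629,-.2625,.348],-1.7); print(status.read_state()["moment"])
im=snap("wrist","w3.png")
i=cv2.imread("pics/w3.png"); cv2.imwrite("pics/w3b.png",cv2.resize(i,(800,600)))
E
```

```text
time_s: 5.9
tcp_pos: [0.6291, -0.2636, 0.3498]
orientation: [1.227, 1.196, -1.227]
ft_force: [-1.1, -1.3, 3.9]
finger_gap: 0.0105
tcp [ 0.6291 -0.2636  0.3498] F [-1.0617 -1.2605  3.9455] gap 0.01052981714007993 t 5.9 j [-0.399   0.4906  1.5502 -0.      1.0996 -0.3745]
heading tool y -1.408380478769821 shift cm [ 0.1756 -0.0099 -0.1123]
turn about x (deg), mod 180: 0.2916195212301744
[-0.0862  0.0817 -0.1295]
```

View pics/w3b.png

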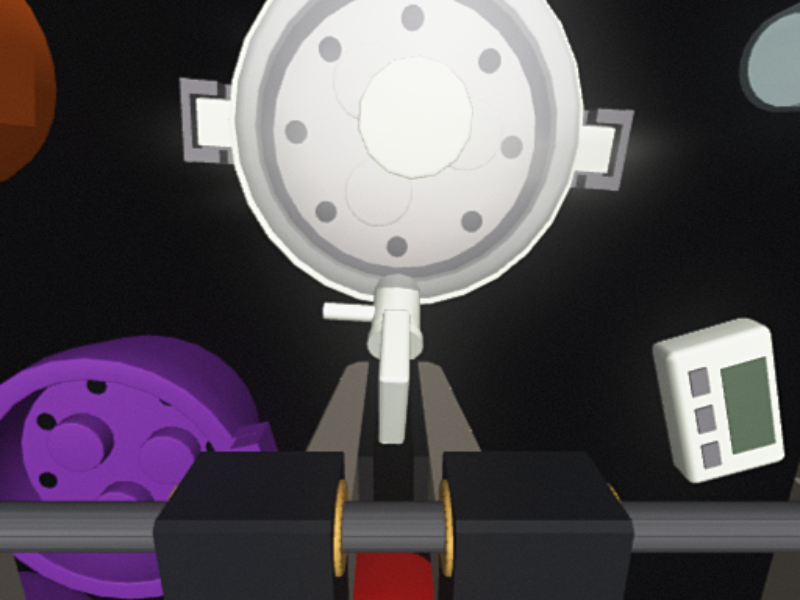

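The bar is gripped with a 10.5 mm gap. I'll turn anticlockwise, which is a negative turn about the tool's x axis, in stages.

```bash
python3 -m pendant '[[0,0,0,-5,1],[0,0,0,-10,1],[0,0,0,-15,1],[0,0,0,-20,1],[0,0,0,-25,1],[0,0,0,-30,1],[0,0,0,-30,1]]' 10; python3 - <<'E'
from h import *
delta([.629,-.2625,.348],-1.7); print(status.read_state()["moment"])
im=snap("wrist","w4.png")
i=cv2.imread("pics/w4.png"); cv2.imwrite("pics/w4b.png",cv2.resize(i,(800,600)))
E
```

```text
time_s: 6.53
tcp_pos: [0.6298, -0.264, 0.3502]
orientation: [0.831, 1.402, -0.831]
ft_force: [4.3, -2.7, 5.4]
finger_gap: 0.0148
tcp [ 0.6298 -0.264   0.3502] F [ 4.3096 -2.7062  5.3678] gap 0.014758499092843312 t 6.5333 j [-0.3991  0.4906  1.5491 -0.      1.0979 -0.9018]
heading tool y 28.801989809586765 shift cm [ 0.2221  0.0041 -0.1682]
turn about x (deg), mod 180: 30.50198980958676
[-0.3539 -0.8195 -0.1949]
```

View pics/w4b.png

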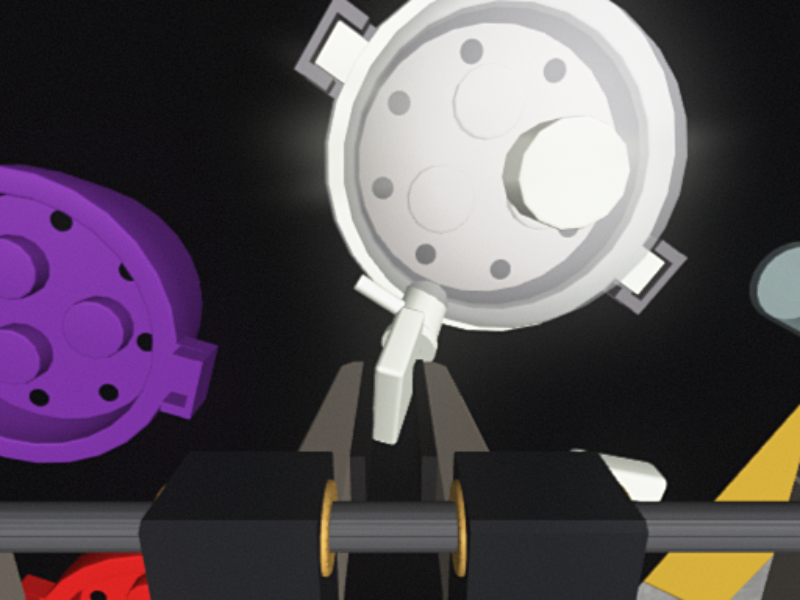

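The bar follows the jaws and the lid stays put in its forks. Forces are small, so I'll carry on.

```bash
python3 -m pendant '[[0,0,0,-5,1],[0,0,0,-10,1],[0,0,0,-15,1],[0,0,0,-20,1],[0,0,0,-25,1],[0,0,0,-30,1],[0,0,0,-30,1]]' 10; python3 - <<'E'
from h import *
delta([.629,-.2625,.348],-1.7); print(status.read_state()["moment"])
E
python3 -m pendant '[[0,0,0,-5,1],[0,0,0,-10,1],[0,0,0,-15,1],[0,0,0,-20,1],[0,0,0,-20,1]]' 10; python3 - <<'E'
from h import *
delta([.629,-.2625,.348],-1.7); print(status.read_state()["moment"])
im=snap("wrist","w5.png")
i=cv2.imread("pics/w5.png"); cv2.imwrite("pics/w5b.png",cv2.resize(i,(800,600)))
E
```

```text
time_s: 7.17
tcp_pos: [0.6304, -0.2636, 0.3508]
orientation: [0.428, 1.522, -0.427]
ft_force: [6.0, 0.5, 7.7]
finger_gap: 0.0178
tcp [ 0.6304 -0.2636  0.3508] F [6.0216 0.5226 7.6942] gap 0.017773815827667922 t 7.1667 j [-0.3985  0.4903  1.5483  0.0013  1.0974 -1.4236]
heading tool y 58.69901774669072 shift cm [ 0.2804  0.0213 -0.1772]
turn about x (deg), mod 180: 60.39901774669073
[ 0.1593 -1.1837 -0.1863]
time_s: 7.58
tcp_pos: [0.6302, -0.2632, 0.3509]
orientation: [0.155, 1.56, -0.154]
ft_force: [4.7, 2.8, 9.8]
finger_gap: 0.0187
tcp [ 0.6302 -0.2632  0.3509] F [4.7397 2.8422 9.7677] gap 0.01865649779917769 t 7.5833 j [-0.3982  0.49    1.5486  0.0021  1.0985 -1.7727]
heading tool y 78.69949431440972 shift cm [ 0.2868  0.0397 -0.1338]
turn about x (deg), mod 180: 80.39949431440971
[ 0.6896 -0.9143 -0.1862]
```

View pics/w5b.png

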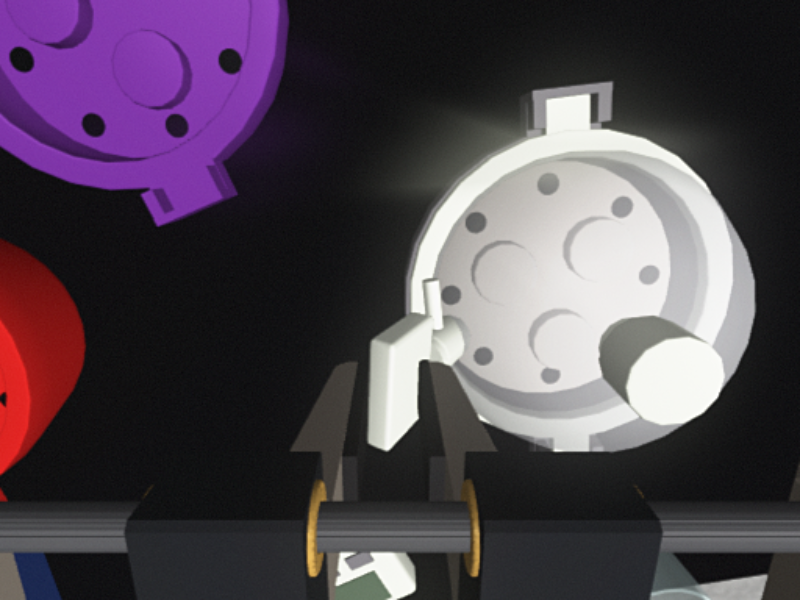

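```bash
python3 -m pendant '[[0,0,0,-5,1],[0,0,0,-10,1],[0,0,0,-15,1],[0,0,0,-20,1],[0,0,0,-25,1],[0,0,0,-25,1]]' 10; python3 - <<'E'
from h import *
print(status.read_state()["moment"])
E
python3 -m pendant '[[0,0,0,-4,1],[0,0,0,-8,1],[0,0,0,-12,1],[0,0,0,-16,1],[0,0,0,-16,1]]' 10; python3 - <<'E'
from h import *
delta([.629,-.2625,.348],-1.7); print(status.read_state()["moment"])
im=snap("wrist","w6.png")
i=cv2.imread("pics/w6.png"); cv2.imwrite("pics/w6b.png",cv2.resize(i,(800,600)))
E
```

```text
time_s: 8.13
tcp_pos: [0.6298, -0.2629, 0.3508]
orientation: [-0.188, 1.559, 0.188]
ft_force: [1.6, 4.4, 12.1]
finger_gap: 0.0189
[ 0.8687 -0.3677 -0.1677]
time_s: 8.55
tcp_pos: [0.6295, -0.2628, 0.3505]
orientation: [-0.405, 1.53, 0.406]
ft_force: [1.0, 4.0, 10.0]
finger_gap: 0.0183
tcp [ 0.6295 -0.2628  0.3505] F [ 1.0452  3.9612 10.0158] gap 0.018298432258250952 t 8.55 j [-0.3981  0.4899  1.5495  0.0021  1.1004 -2.4873]
heading tool y 119.64326062817726 shift cm [ 0.2536  0.0545 -0.0327]
turn about x (deg), mod 180: -58.65673937182274
[ 1.0467 -0.1559 -0.1712]
```

View pics/w6b.png

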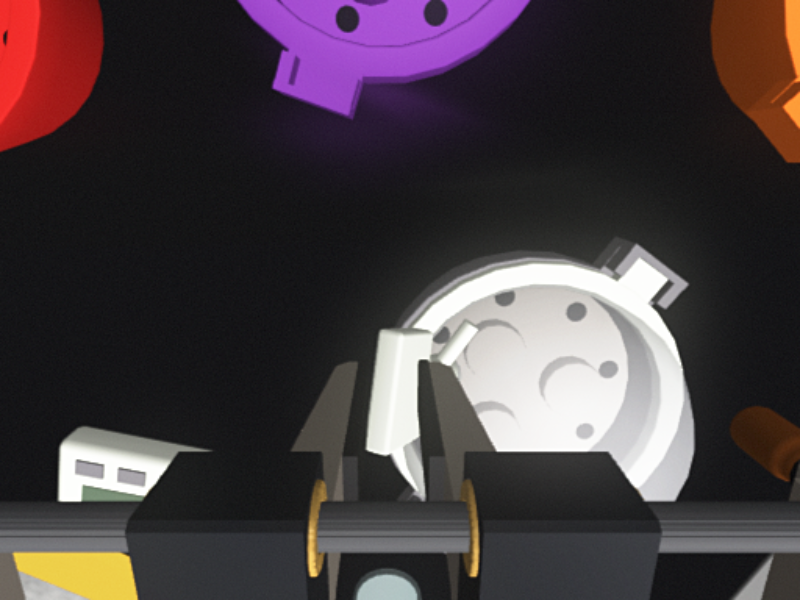

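```bash
for k in 1; do python3 -m pendant '[[0,0,0,-3,1],[0,0,0,-6,1],[0,0,0,-6,1]]' 12; python3 -c "
from h import *
print(status.read_state()['moment'])"; python3 -m pendant '[[0,0,0,-3,1],[0,0,0,-6,1],[0,0,0,-6,1]]' 12;  python3 -c "
from h import *
s=status.read_state();print(s['moment'],s['joints'][5])
im=snap('wrist','w7.png')
i=cv2.imread('pics/w7.png'); cv2.imwrite('pics/w7b.png',cv2.resize(i,(800,600)))"; done
```

```text
time_s: 8.85
tcp_pos: [0.6295, -0.2628, 0.3505]
orientation: [-0.486, 1.513, 0.486]
ft_force: [-0.3, 4.3, 11.0]
finger_gap: 0.0177
[ 1.0605 -0.0624 -0.162 ]
time_s: 9.1
tcp_pos: [0.6294, -0.263, 0.3505]
orientation: [-0.567, 1.493, 0.567]
ft_force: [0.5, 3.7, 10.9]
finger_gap: 0.0189
[ 0.9657 -0.0624 -0.3836] -2.695311883008034
```

View pics/w7b.png

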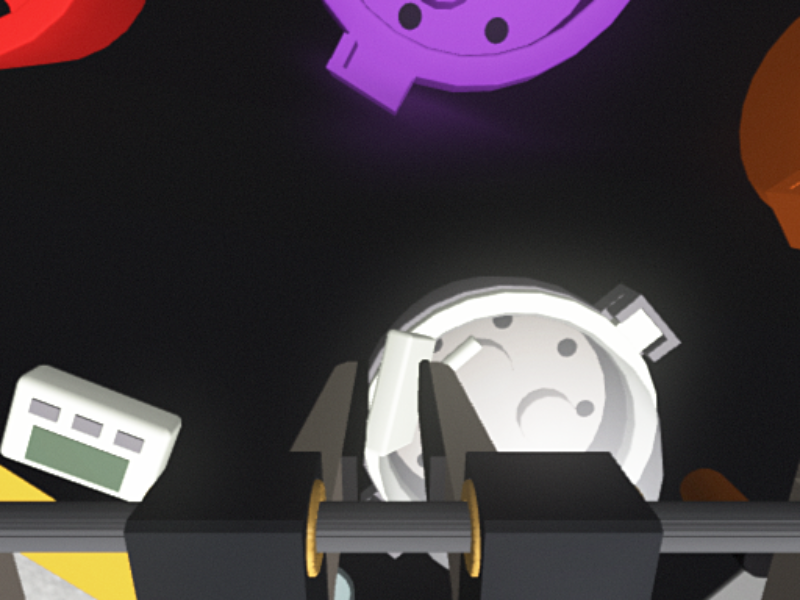

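Mz jumped to -0.38 and the gap is being pried open, so this looks like the stop. I'll push slightly further to confirm.

```bash
python3 -m pendant '[[0,0,0,-2,1],[0,0,0,-4,1],[0,0,0,-4,1],[0,0,0,-4,1]]' 18; python3 -c "
from h import *
print(status.read_state()['moment'])
delta([.629,-.2625,.44],84)"
```

```text
time_s: 9.48
tcp_pos: [0.6293, -0.263, 0.3506]
orientation: [-0.618, 1.479, 0.619]
ft_force: [1.1, 4.3, 12.1]
finger_gap: 0.0189
[ 1.1142  0.0909 -0.5677]
tcp [ 0.6293 -0.263   0.3506] F [ 1.0971  4.2819 12.1366] gap 0.018892539747532005 t 9.4833 j [-0.3985  0.4898  1.5496  0.002   1.101  -2.7618]
heading tool y 135.35436594831506 shift cm [-8.9412  0.0518  0.032 ]
turn about x (deg), mod 180: 51.35436594831506
```

Mz is now -0.57 N m, well above the 0.1 N m friction, so the tap is at its stop. I'll open, retreat upwards and look.

```bash
python3 -m pendant '[[0,0,0,-2,0.5],[0,0,0,-2,0.5],[0,0,0,-2,0.5],[0,0,0,-2,0.5],[-3,0,0,-2,0.5],[-6,0,0,0,0.5],[-9,0,0,4,0.5],[-9,0,0,11,0.5],[-9,0,0,18,0.5],[-9,0,0,25,0.5]]'; python3 -c "
from h import *
delta([.638,-.21,.44],84)"
```

```text
time_s: 10.32
tcp_pos: [0.6288, -0.2635, 0.4393]
orientation: [-0.276, 1.553, 0.276]
ft_force: [0.2, -0.2, -0.3]
finger_gap: 0.0459
tcp [ 0.6288 -0.2635  0.4393] F [ 0.1849 -0.2481 -0.2896] gap 0.045859318186746025 t 10.3167 j [-0.399   0.4137  1.465  -0.0001  1.2626 -2.3216]
heading tool y 110.15491044668258 shift cm [-0.0677  4.7073  2.7097]
turn about x (deg), mod 180: 26.154910446682578
```

```bash
python3 -m pendant '[[0,4.7,2.7,26,0.5],[0,4.7,2.7,26,0.5],[0,4.7,2.7,26,0.5],[0,4.7,2.7,26,0.5],[0,4.7,2.7,26,0.5],[0,4.7,2.7,26,0.5]]'; python3 - <<'E'
from h import *
im=snap("wrist","w8.png")
for n in("tap_grip","lid_knob","lid_rim"):
  for d in vision.spot_point("wrist",n): print(n,np.array(d["centre"]),round(d["conf"],2),proj(im,d["centre"]))
for n in("lid_knob","mat_top"):
  vision.get_image("top")
  for d in vision.spot_point("top",n): print(n,np.array(d["centre"]),round(d["conf"],2))
c=cv2.imread("pics/w8.png");K=3
outs=[]
for p in(None,2.1,2.25,2.4):
    b=cv2.resize(c,None,fx=K,fy=K,interpolation=cv2.INTER_CUBIC)
    g=np.array([.6285,-.2630,.167]); u=(proj(im,g)*K).astype(int)
    if p:
        P=np.array([proj(im,q)*K for q in corners(g,p)]).astype(int)
        for i in range(4):
            for a,bb in((i,(i+1)%4),(4+i,4+(i+1)%4),(i,4+i)):
                cv2.line(b,tuple(map(int,P[a])),tuple(map(int,P[bb])),(0,0,255) if min(a,bb)>3 else (0,200,0),1)
    outs.append(b[u[1]-150:u[1]+150,max(0,u[0]-200):max(0,u[0]-200)+400])
cv2.imwrite("pics/fit8.png",np.vstack([np.hstack(outs[:2]),np.hstack(outs[2:])]))
cv2.imwrite("pics/w8b.png",cv2.resize(c,(800,600)))
E
```

```text
time_s: 10.82
tcp_pos: [0.6376, -0.21, 0.4386]
orientation: [0.073, 1.57, -0.072]
ft_force: [-0.6, -0.5, -0.4]
finger_gap: 0.046
tap_grip [ 0.6257 -0.2619  0.1682] 0.62 [189.4964 195.878 ]
lid_knob [ 0.6356 -0.171   0.1719] 0.87 [298.6248 198.92  ]
lid_knob [ 0.6353 -0.1701  0.1734] 0.87
mat_top [0.6439 0.2498 0.0077] 0.92
mat_top [0.5948 0.0306 0.0418] 0.7
```

View pics/fit8.png

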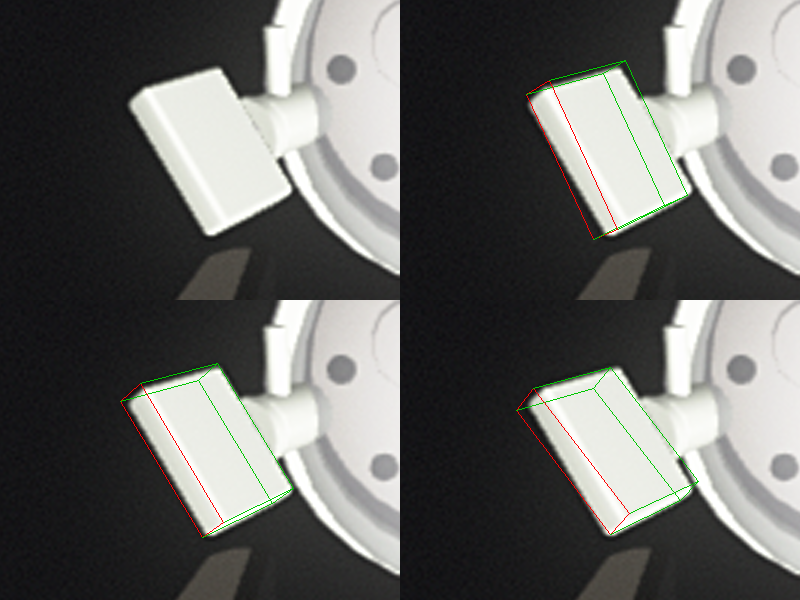

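View pics/w8b.png

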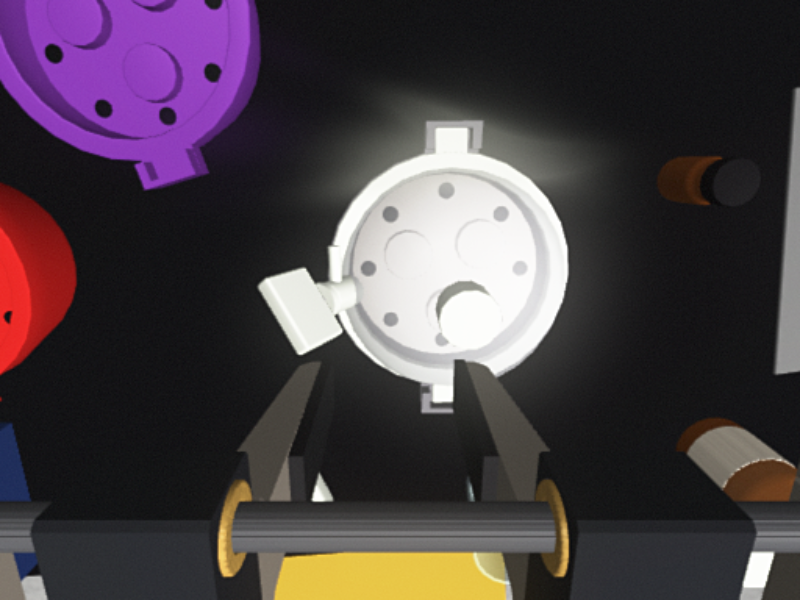

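The box overlay at phi = 2.25 matches the bar in the picture, up from 0.10 at the start. That is a turn of 2.15 rad, and with the firm stop felt, the tap is fully open. The lid is still seated in its forks. Now the knob.

```bash
python3 -c "
from h import *
delta([.637,-.171,.352],84)"
```

```text
tcp [ 0.6376 -0.2101  0.4389] F [-0.5876 -0.1462  1.0745] gap 0.04605347814658918 t 11.2167 j [-0.3206  0.3974  1.4903 -0.      1.254  -1.7974]
heading tool y 84.61298600424168 shift cm [ 8.6924  3.8913 -0.425 ]
turn about x (deg), mod 180: 0.6129860042416766
```

```bash
python3 -m pendant '[[0,3.9,-0.4,0.6,0.4],[0,3.9,-0.4,0.6,0.4],[0,3.9,-0.4,0.6,0.4],[4,3.9,-0.4,0.6,0.4],[6,3.9,-0.4,0.6,0.4],[7.5,3.9,-0.4,0.6,0.4],[8.7,3.9,-0.4,0.6,0.4],[8.7,3.9,-0.4,0.6,0.4],[8.7,3.9,-0.4,0.6,0.4]]'; python3 - <<'E'
from h import *
delta([.637,-.171,.352],84)
im=snap("wrist","w9.png"); c=cv2.imread("pics/w9.png")
cv2.imwrite("pics/w9b.png",cv2.resize(c,(800,600)))
E
```

```text
time_s: 11.97
tcp_pos: [0.6374, -0.1712, 0.3519]
orientation: [0.082, 1.57, -0.082]
ft_force: [0.5, -0.6, 0.1]
finger_gap: 0.0552
tcp [ 0.6374 -0.1712  0.3519] F [ 0.5226 -0.5992  0.0933] gap 0.055196058285874205 t 11.9667 j [-0.2647  0.4566  1.6006 -0.0002  1.085  -1.7305]
heading tool y 83.99044631612037 shift cm [-0.0137  0.0195 -0.0415]
turn about x (deg), mod 180: -0.009553683879630626
```

View pics/w9b.png

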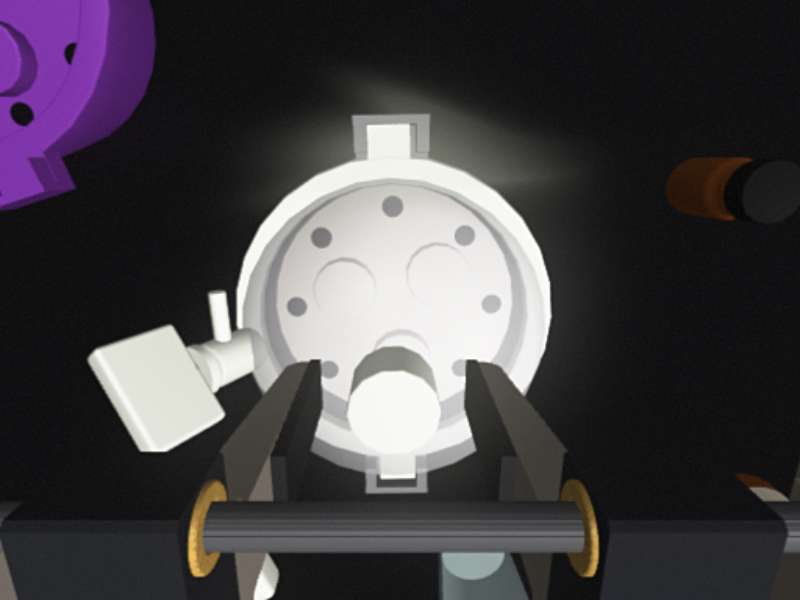

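```bash
python3 -m pendant '[[0,0,0,0,1],[0,0,0,0,1],[0,0,0,0,1],[0,0,0,0,1],[0,0,0,0,1],[0,0,0,0,1]]' 40; python3 -m pendant '[[-0.3,0,0,0,1],[-0.6,0,0,0,1],[-1,0,0,0,1],[-1.5,0,0,0,1],[-2,0,0,0,1],[-2.5,0,0,0,1],[-3,0,0,0,1],[-3,0,0,0,1]]' 40; python3 - <<'E'
from h import *
delta([.646,.249,.43],84); print(status.read_state()["moment"])
im=snap("wrist","w10.png"); c=cv2.imread("pics/w10.png")
cv2.imwrite("pics/w10b.png",cv2.resize(c,(800,600)))
im=snap("scene","s10.png"); c=cv2.imread("pics/s10.png")
cv2.imwrite("pics/s10b.png",cv2.resize(c[150:300,100:300],(800,600)))
E
```

```text
time_s: 12.52
tcp_pos: [0.6375, -0.1709, 0.3527]
orientation: [0.082, 1.568, -0.082]
ft_force: [-0.8, -0.6, 4.6]
finger_gap: 0.0308
time_s: 13.18
tcp_pos: [0.6376, -0.1709, 0.3834]
orientation: [0.082, 1.568, -0.082]
ft_force: [0.8, -0.0, -4.4]
finger_gap: 0.0305
tcp [ 0.6376 -0.1709  0.3834] F [ 0.7639 -0.0156 -4.376 ] gap 0.030467396660653113 t 13.1833 j [-0.2641  0.4257  1.574  -0.      1.1403 -1.7302]
heading tool y 84.00164979590674 shift cm [-4.6823 41.8447 -3.5427]
turn about x (deg), mod 180: 0.001649795906743634
[ 0.0856 -0.1047  0.0325]
```

View pics/w10b.png

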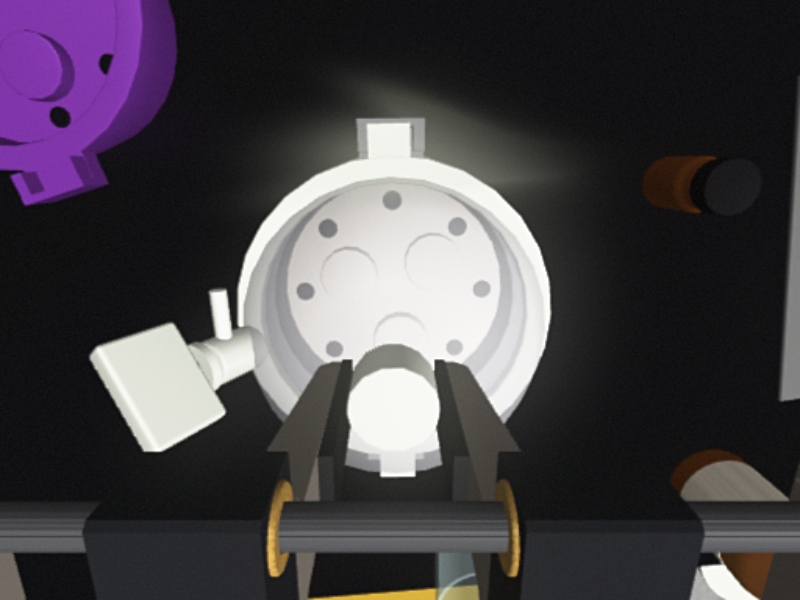

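View pics/s10b.png

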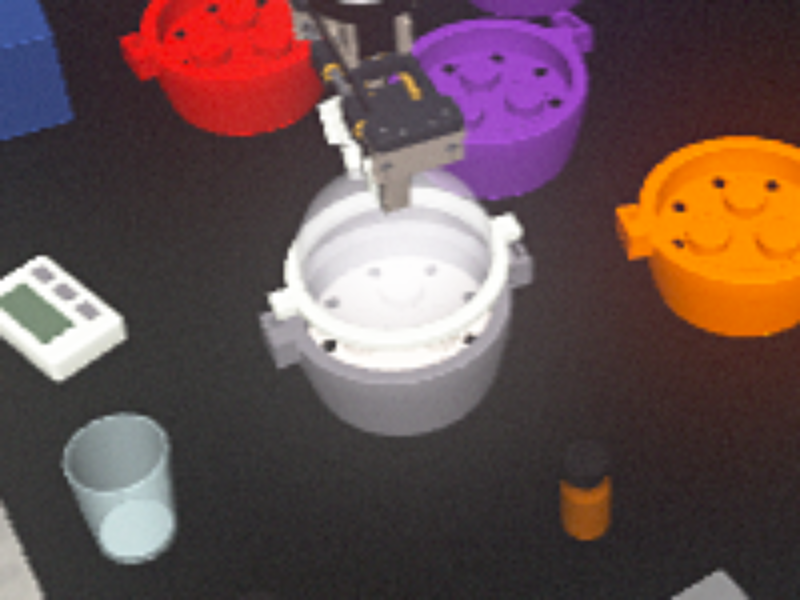

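The lid is lifted level and clear of the forks (rim about 0.11), with the tap still open. I'll raise it, then carry it across.

```bash
python3 -m pendant '[[-2,0,0,0,1],[-4,1,0,0,1],[-5,3,-0.2,0,1],[-5,6,-0.5,0,1],[-5,9,-0.8,0,1],[-5,12,-1,0,1],[-5,15,-1.2,0,1],[-5,18,-1.5,0,1],[-5,21,-1.8,0,1],[-5,23,-2,0,1]]'; python3 -m pendant '[[0,3,-0.2,0,1],[0,6,-0.5,0,1],[0,9,-0.8,0,1],[0,12,-1,0,1],[0,15,-1.3,0,1],[0,17,-1.4,0,1],[0,18.5,-1.5,0,1],[0,18.8,-1.5,0,1],[0,18.8,-1.5,0,1]]'; python3 - <<'E'
from h import *
delta([.646,.2495,.30],84); print(status.read_state()["moment"])
for c in("scene","top"):
  im=snap(c,c+"11.png")
  for n in("mat_top","lid_knob","lid_rim"):
    for d in vision.spot_point(c,n): print(c,n,np.array(d["centre"]),round(d["conf"],2))
c=cv2.imread("pics/scene11.png"); cv2.imwrite("pics/s11b.png",cv2.resize(c[150:384,130:442],(800,600)))
E
```

```text
time_s: 14.12
tcp_pos: [0.6411, 0.0626, 0.4316]
orientation: [0.082, 1.57, -0.081]
ft_force: [0.1, 0.1, -3.9]
finger_gap: 0.0311
time_s: 14.87
tcp_pos: [0.6461, 0.2491, 0.4315]
orientation: [0.081, 1.57, -0.082]
ft_force: [-0.7, -0.2, -4.2]
finger_gap: 0.0311
tcp [0.6461 0.2491 0.4315] F [-0.745  -0.1839 -4.2061] gap 0.031130941197912175 t 14.8667 j [ 0.3658  0.4369  1.4472 -0.0003  1.2583 -1.1013]
heading tool y 84.06661682174739 shift cm [13.1496  0.0487 -0.0099]
turn about x (deg), mod 180: 0.06661682174738814
[ 0.0084 -0.0266 -0.0199]
scene mat_top [0.6501 0.2512 0.0023] 0.76
scene lid_knob [0.6427 0.2459 0.2543] 0.6
top mat_top [0.6428 0.2486 0.0071] 0.6
top lid_knob [0.6437 0.2522 0.2531] 0.71
top lid_knob [0.6359 0.1591 0.2472] 0.23
top lid_rim [0.6467 0.2457 0.1575] 0.75
top lid_rim [0.5899 0.0311 0.0401] 0.43
```

View pics/s11b.png

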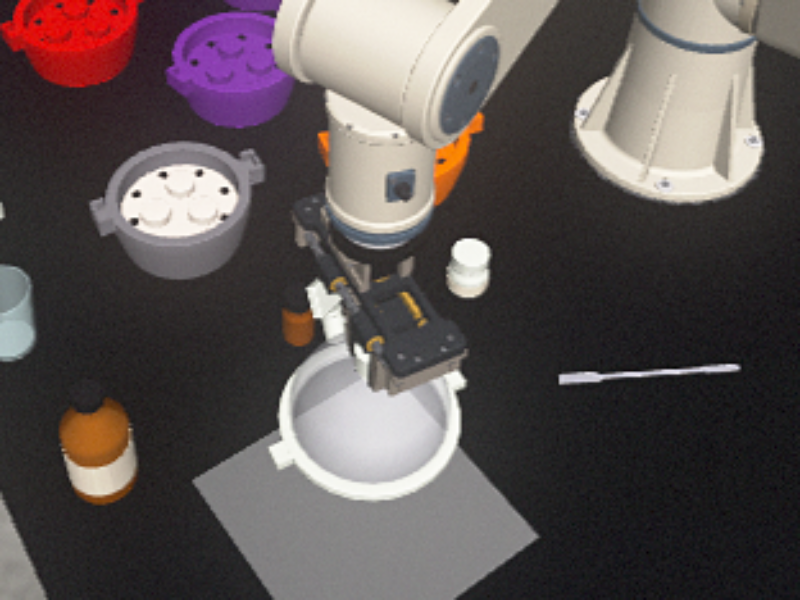

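The lid hangs level over the middle of the mat and the bystanders are untouched. I'll lower it, slowly at the end.

```bash
python3 -m pendant '[[2,0,0,0,1],[5,0,0,0,1],[8,0,0,0,1],[10.5,0,0,0,1],[12.5,0,0,0,1],[13.8,0,0,0,1],[14.5,0,0,0,1],[14.5,0,0,0,1]]'; python3 -m pendant '[[0.15,0,0,0,1],[0.3,0,0,0,1],[0.4,0,0,0,1],[0.5,0,0,0,1],[0.6,0,0,0,1],[0.7,0,0,0,1],[0.7,0,0,0,1]]'; python3 -m pendant '[[0.05,0,0,0,1],[0.1,0,0,0,1],[0.1,0,0,0,1]]'
```

```text
time_s: 15.93
tcp_pos: [0.646, 0.2483, 0.2857]
orientation: [0.082, 1.571, -0.083]
ft_force: [-0.5, -0.4, -2.4]
finger_gap: 0.0309
time_s: 16.52
tcp_pos: [0.6462, 0.2486, 0.2799]
orientation: [0.082, 1.569, -0.082]
ft_force: [-0.6, 0.6, -3.9]
finger_gap: 0.0308
time_s: 16.77
tcp_pos: [0.6462, 0.2486, 0.2789]
orientation: [0.082, 1.569, -0.082]
ft_force: [-0.7, -0.3, -4.4]
finger_gap: 0.0309
```

```bash
python3 -m pendant '[[0.05,0,0,0,1],[0.1,0,0,0,1],[0.1,0,0,0,1]]'; python3 -m pendant '[[0.05,0,0,0,1],[0.1,0,0,0,1],[0.1,0,0,0,1]]'
```

```text
time_s: 17.02
tcp_pos: [0.6462, 0.2486, 0.2778]
orientation: [0.082, 1.569, -0.082]
ft_force: [0.2, -0.0, -4.8]
finger_gap: 0.0309
time_s: 17.27
tcp_pos: [0.6462, 0.2486, 0.2769]
orientation: [0.082, 1.569, -0.082]
ft_force: [-0.3, -0.9, -3.5]
finger_gap: 0.0311
```

```bash
python3 -m pendant '[[0.05,0,0,0,1],[0.1,0,0,0,1],[0.1,0,0,0,1]]'; python3 -m pendant '[[0.05,0,0,0,1],[0.1,0,0,0,1],[0.1,0,0,0,1]]'
```

```text
time_s: 17.52
tcp_pos: [0.6463, 0.2486, 0.2768]
orientation: [0.082, 1.569, -0.082]
ft_force: [-2.9, -0.4, 4.6]
finger_gap: 0.031
time_s: 17.77
tcp_pos: [0.6463, 0.2487, 0.2767]
orientation: [0.082, 1.569, -0.082]
ft_force: [-6.1, -1.7, 12.0]
finger_gap: 0.0306
```

The lid is down, with firm contact at TCP z = 0.2768. I'll back the command off 1 mm, open and retreat upwards.

```bash
python3 -m pendant '[[-0.1,0,0,0,1],[-0.1,0,0,0,1],[-0.1,0,0,0,0.4],[-0.1,0,0,0,0.4],[-0.1,0,0,0,0.4],[-0.1,0,0,0,0.4],[-0.1,0,0,0,0.4]]' 10; python3 -m pendant '[[-1,0,0,0,0.4],[-3,0,0,0,0.4],[-6,0,0,0,0.4],[-9,0,0,0,0.4],[-12,0,0,0,0.4],[-12,-3,0,0,0.4],[-12,-6,0,0,0.4],[-12,-8,0,0,0.4],[-12,-8,0,0,0.4]]'; python3 - <<'E'
from h import *
for c in("wrist","top","scene"):
  im=snap(c,c+"12.png")
  for n in("mat_top","lid_knob","lid_rim","tap_grip","vial_mid","jar_mid","spatula_mid"):
    for d in vision.spot_point(c,n): print(c,n,np.array(d["centre"]),round(d["conf"],2))
  i=cv2.imread(f"pics/{c}12.png"); cv2.imwrite(f"pics/{c}12b.png",cv2.resize(i,(800,600)))
E
```

```text
time_s: 18.35
tcp_pos: [0.6463, 0.2485, 0.2758]
orientation: [0.082, 1.569, -0.082]
ft_force: [0.2, -0.6, -0.2]
finger_gap: 0.0553
time_s: 19.1
tcp_pos: [0.6375, 0.1658, 0.3971]
orientation: [0.083, 1.569, -0.085]
ft_force: [0.1, 0.1, 0.4]
finger_gap: 0.055
wrist tap_grip [0.6343 0.1588 0.0889] 0.79
wrist tap_grip [0.6464 0.2477 0.0995] 0.69
wrist vial_mid [0.5922 0.0317 0.0383] 0.63
top mat_top [0.3807 0.071  0.0308] 0.64
top lid_knob [0.645  0.2506 0.0968] 0.77
top tap_grip [0.6343 0.1593 0.089 ] 0.63
top vial_mid [0.59   0.0303 0.0389] 0.65
scene lid_knob [0.6411 0.2504 0.0999] 0.61
scene tap_grip [0.6391 0.159  0.0941] 0.61
scene vial_mid [0.5899 0.0322 0.0337] 0.54
scene vial_mid [0.3853 0.0691 0.03  ] 0.48
scene jar_mid [0.3841 0.0684 0.0296] 0.74
scene jar_mid [0.644  0.2503 0.0067] 0.22
scene spatula_mid [0.2844 0.2782 0.0003] 0.5
```

View pics/wrist12b.png

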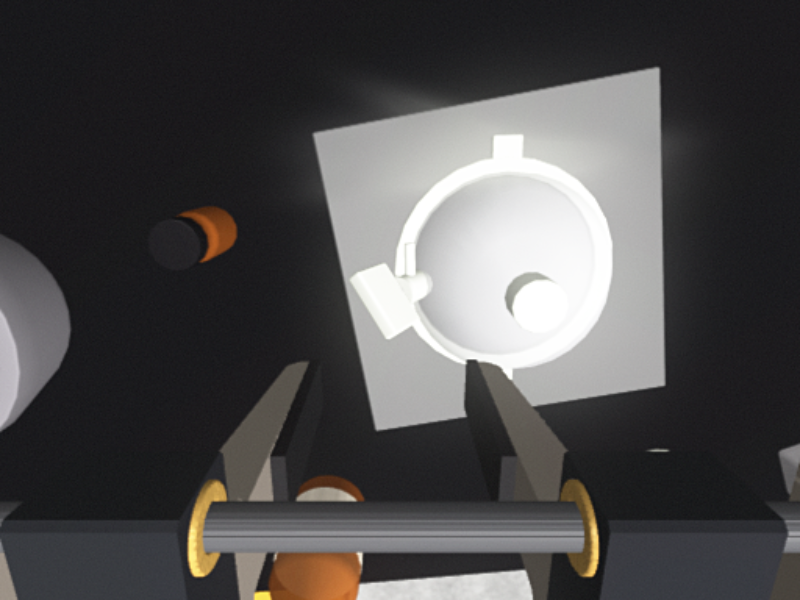

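View pics/scene12b.png

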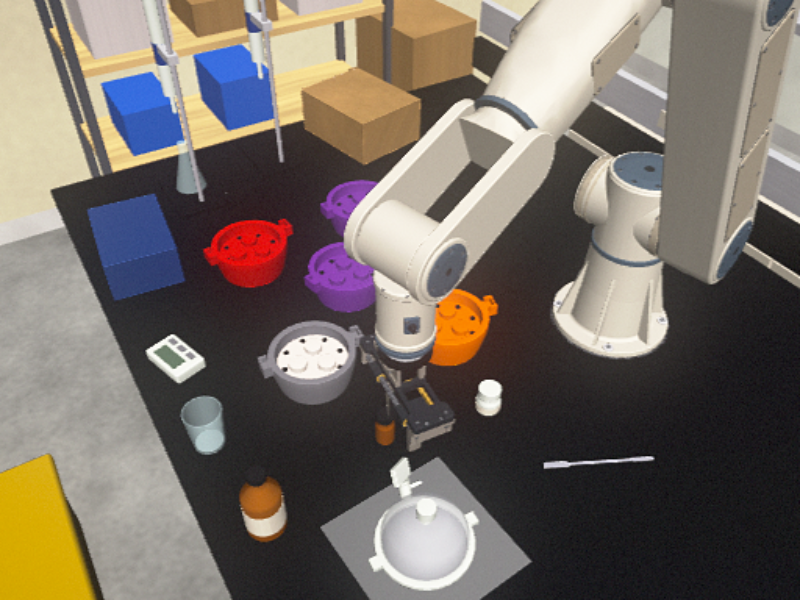

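```bash
python3 -c "
from h import *
print(order.job_done())"
```

```text
the job is handed in; nothing more can be done
None
```

The desiccator is vented, its lid sits rim down on the middle of the mat with the tap still open, and the job is handed in at about 20 s on the robot's clock. The hand-in gives no verdict.

- **Tap:** I gripped the bar and turned it anticlockwise by about 2.15 rad, with the lid still seated in its forks. The stop showed as a moment of 0.57 N m about the vertical, against 0.17 while the tap was turning freely. Afterwards an overlay of the bar's outline on the picture matched the open position.
- **Lid:** I lifted it straight up by the knob and set it down. The knob reads about (0.645, 0.250, 0.098), within a few mm of the mat's centre at (0.646, 0.2495). That height fits the rim resting flat on the mat.
- **Set-down force:** The wrist force reached 12 N on the final press onto the mat, and I eased it off before opening the jaws.
- **Bystanders:** The vial, jar and spatula still read where they were at the start, within the networks' error. The look-alikes in view look unmoved, and the gripper was clear of everything at the end.

After set-down I judged the tap's position by eye in the wrist picture and did not repeat the overlay fit. In the last pictures the networks did not report the lid's rim, and their mat and jar readings included stray low-confidence points. I relied on the knob readings and the pictures there.

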